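Make up the supply kit and the soldering kit

ROBOT

A 6-joint arm with a two-finger parallel gripper is mounted at the origin on a cart in front of the work surface, level with it; the furniture and walls round the work are solid. World frame = base frame: x ahead of the robot, y to its left, z up, the work surface at z = 0. Lengths are in m, angles in rad, forces in N, time in s.
With the tool pointing down it reaches from about 0.375 to 0.9 m from the base axis. Payload 3.1 kg.
Tool frame: the origin (TCP) lies between the finger pads; the fingertips stand 8 mm ahead of it and the grasp point (between the pads) lies 11 mm behind it; z points along the fingers, y is the line along which they close (so a half turn about z gives the same grasp; the last joint's range is limited). The gripper opens to 85 mm and grips with 20 to 120 N. Pads are 22 mm wide; open, the fingers measure 114 mm over their backs; the gripper's body (76 mm by 85 mm) begins 54 mm behind the grasp point. The pads swing forward as they close: fully open they stand 13 mm farther back than shut.
Start: joints at [1.167, 0.527, 1.433, -0, 1.181, -0.178], TCP at [0.139, 0.609, 0.239] pointing down, gripper open.
Joint ranges: [-3.08, 3.08], [-0.75, 2.2], [0.22, 2.44], [-1.43, 4.57], [0, 2.65], [-2.85, 2.85]. Speed limits (rad/s): [2.79, 2.79, 3.14, 3.14, 3.14, 3.14].

INTERFACE

Orientations are given as a unit quaternion [x, y, z, w].
In Python, from station import readout, cams, sign_off gives the robot as it stands.
- The arm moves only by the tool send_rows, never from a script. Its argument "commands" is text: rows parted by semicolons, each of 5 numbers parted by spaces: the finger opening in mm, from 0 to 85.4, then the shift along the tool's x, y, z each as a share of 0.02 m, from -1 to 1, then the turn about the tool's z as a share of 4 degrees, from -1 to 1. In form: grip dx dy dz spin; .... A call has 1 to 20 rows; each row shifts and turns the commanded pose from where the row before left it, along the tool's axes as they then stand; what a row does not reach is not made up. A row lasts 1/12 s, in which the tool goes at most 41.7 mm and 7.16 degrees, less where a joint would pass 70% of its speed; a pose out of reach is approached as far as the arm can. A call with a number of a shift or a turn outside -1 to 1 is refused whole. A call with a gripper value outside its range is refused whole. The fingers move at their own pace and stop on an object; "grip_force" is the grip in N (left out, the last holds). Time passes only in rows, so rows that do not move let the fingers close. It gives the time, the measured TCP pose, the force, the opening and the grip force at its end, in the units of the state.
- readout.sense(): the state, without advancing time (a new reading comes with each control period).
- cams.snapshot(name): name is "scene" or "top"; returns a dict with "pixels" (420x560x3 uint8, red, green, blue), "intrinsics" (3x3 intrinsics, pixels), "eye" and "rotation" of the camera in the world. Camera axes: x right, y down, z forward; pixel columns grow to the right and rows downward; lengths in m; the calibration is good to about 2 mm. A picture is of the moment at which its call begins. There is no depth.
- sign_off(): hands the job in; it is judged then, once.
The state is a dict: "t": time; "q": joint angles; "qd": joint speeds; "tau": joint torques, N m; "tcp_pos": TCP position; "tool_rot": TCP orientation; "force": force on the tool from outside, world axes, zero at the start; "ft_torque": the same for the moment, N m; "finger_gap": opening from 0.0 (shut) to 1.0 (fully open); "gripper_force": force on a finger pad.
Only numpy, scipy, OpenCV 4.12 (cv2) and the standard library are available. Lean on these libraries where they do the work, as an engineer would, in place of code of your own. Each camera call takes 0.05 s, during which the arm holds its last target. There are 200 camera calls.

TASK

Make up the club's two kits in the grey trays from the stock that lies between them. The supply kit (the tray with the green circuit board) gets the AA cell, lying lengthwise in its long narrow nest, the capacitor, standing in the small round nest, and the small reel of solder in the square nest; the soldering kit (the tray with the red side cutters) gets the large reel of solder in its square nest and the flux tin in its round nest. Reels and tin go in flat and upright, as they stand now; leave the board, the cutters and the roll of black tape where they are.

Things in the scene. Friction and masses are not known exactly. Their poses are not given: they have to be found in the camera images.
- cell_mid (a point): AA battery cell lying on its side, 14 mm across and 50 mm long, white, green and yellow; the point is its centre, 7 mm above what it lies on; its y axis runs along its length, z up. Take it across the middle, where it is firm over about 10 mm. 24 g
- capacitor_mid (a point): dark blue can capacitor standing on end, a plain cylinder 22 mm in diameter, 34 mm tall; the point is its centre, 17 mm above what it stands on, z up. 20 g
- small_reel_mid (a point): small reel of solder, all white and silver, standing flat with its axis upright: flanges 40 mm in diameter, 28 mm tall; the point is the reel's centre, 14 mm above what it stands on, z up. A thin stub of wire sticks out some 30 mm at one side (toward its own +x, -y) and does not matter. 70 g
- large_reel_mid (a point): large reel of solder with blue flanges, standing flat with its axis upright: flanges 52 mm in diameter, 34 mm tall; the point is the reel's centre, 17 mm above what it stands on, z up. A thin stub of wire sticks out some 30 mm at one side (toward its own +x, -y) and does not matter. 120 g
- tin_mid (a point): closed round flux tin, ochre with a dark red lid disc, 45 mm in diameter, 22 mm tall; the point is its centre, 11 mm above what it stands on, z up. 60 g
- tape_roll_mid (a point): roll of black tape lying flat in the stock, 53 mm in diameter, 19 mm tall, belonging to neither kit: to be left alone; the point is its centre
- supply_tray: grey tray fixed to the bench, 216 (its x) x 176 mm (y); origin: centre of underside, z up. Floor 3 mm; rim and nest ribs 10 mm above bench; a black pad marks each nest. Nest centres in tray x, y (mm): cell (-50,-44), 66 along x by 30, long sides open over the middle 45; capacitor (-68,44), round, 38 wide; small reel (52,-44), 58 square, sides open over the middle 37; the circuit board lies in the nest at (40,44)
- solder_tray: grey tray fixed to the bench, 216 (its x) x 176 mm (y); origin: centre of underside, z up. Floor 3 mm; rim and nest ribs 10 mm above bench; a black pad marks each nest. Nest centres in tray x, y (mm): large reel (52,-36), 70 square, sides open over the middle 45; tin (-52,-36), round, 60 wide, rib open over 20 at +-x and +-y; the side cutters lie along x in the long nest at (0,52)
- supply_board: green home-made supply board with a battery pack, 94 x 58 mm, 38 mm tall, loose in the large nest of the supply tray; origin at the centre of its underside; to be left where it is
- cutters: side cutters with red sleeves, 138 x 44 x 11 mm, loose in the long nest of the soldering tray, origin at the centre of their underside; to be left where they are

How it is judged:
At the end, for the whole second after the job is handed in: Each thing rests still and released on the floor of its nest: centres within 11 mm (tin, capacitor), 12 mm (cell) or 13 mm (reels) in tray x and y, 4 mm in height; upright within 10 degrees, cell along its nest within 25. Board and cutters within 20 mm, tape within 30 mm of their start (x of cell_mid in the frame of supply_tray between -0.062 and -0.038 m and y of cell_mid in the frame of supply_tray between -0.056 and -0.032 m and z of cell_mid in the frame of supply_tray between 0.006 and 0.014 m and angle between the y axis of cell_mid and the x axis of supply_tray, either way round below 0.44 rad and x of capacitor_mid in the frame of supply_tray between -0.079 and -0.057 m and y of capacitor_mid in the frame of supply_tray between 0.033 and 0.055 m and z of capacitor_mid in the frame of supply_tray between 0.016 and 0.024 m and angle between each of capacitor_mid, small_reel_mid, large_reel_mid, tin_mid's own z axis and vertical below 0.17 rad and x of small_reel_mid in the frame of supply_tray between 0.039 and 0.065 m and y of small_reel_mid in the frame of supply_tray between -0.057 and -0.031 m and z of small_reel_mid in the frame of supply_tray between 0.013 and 0.021 m and x of large_reel_mid in the frame of solder_tray between 0.039 and 0.065 m and y of large_reel_mid in the frame of solder_tray between -0.049 and -0.023 m and z of large_reel_mid in the frame of solder_tray between 0.016 and 0.024 m and x of tin_mid in the frame of solder_tray between -0.063 and -0.041 m and y of tin_mid in the frame of solder_tray between -0.047 and -0.025 m and z of tin_mid in the frame of solder_tray between 0.01 and 0.018 m and linear speed of each of cell, capacitor, small_reel, large_reel, tin below 0.02 m/s and distance of each of supply_board, cutters from where it was at the start of the episode below 0.02 m and distance of tape_roll_mid from where it was at the start of the episode below 0.03 m); the robot touches nothing.
It fails at once if the circuit board in the supply tray is shifted (distance of supply_board from where it was at the start of the episode above 0.02 m).
It fails at once if the side cutters in the soldering tray are shifted (distance of cutters from where it was at the start of the episode above 0.02 m).
It fails at once if the roll of black tape is moved (distance of tape_roll_mid from where it was at the start of the episode above 0.03 m).
It also fails if it takes over 120 s, if anything falls off the work surface, if the arm or the gripper's body presses on something with over 40 N, if the wrist force passes 120 N, or if a joint passes its speed limit or range.

## Working session

There is one attempt and no reset: what is moved stays moved. The work goes in short steps, Python scripts to look and compute and a tool call to move; the robot and the scene stay as the last step left them, time stands still between calls to the robot, and variables do not carry over. Pictures are saved under pics/ and viewed, at most 14 in all, crops included, and the job is handed in when it is done.

Besides the shell and the picture viewer there is one more tool, called by a JSON object that holds its "op" and its "data". send_rows: Moves the arm, as the interface text tells. Its arguments: {"type":"object","properties":{"commands":{"type":"string"},"grip_force":{"type":"number"}},"required":["commands"]}

```bash
mkdir -p pics; python3 - <<'E'
from station import readout,cams
import cv2
s=readout.sense();print(s['t'],s['tcp_pos'],s['tool_rot'],s['finger_gap'])
for n in("scene","top"):
    c=cams.snapshot(n);cv2.imwrite(f'pics/{n}0.png',c['pixels'][:,:,::-1]);print(n,c['intrinsics'],c['eye'],c['rotation'])
E
```

```text
0.0 [0.13904433 0.60861541 0.23835272] [ 1.12176912e-01  9.93687662e-01 -1.03989651e-03 -2.98825937e-04] 1.0004844963791817
scene [[483.37058271   0.         275.58461761]
 [  0.         483.37058271 213.56878961]
 [  0.           0.           1.        ]] [ 0.16469453 -0.67889442  0.81474769] [ 0.89444197 -0.21979605  0.09300804 -0.37817027]
top [[511.21056947   0.         279.42243933]
 [  0.         511.21056947 214.16955278]
 [  0.           0.           1.        ]] [0.37019386 0.0292632  1.21954969] [ 0.70987753 -0.70056336  0.04568838 -0.05654585]
```

View pics/top0.png

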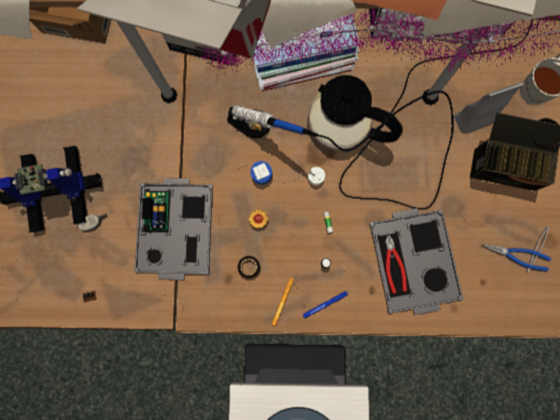

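View pics/scene0.png

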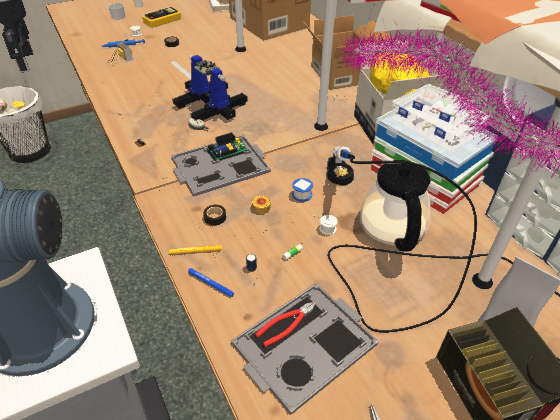

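The top view shows the supply tray on the left around (175,228), with its board at (157,210). The solder tray is on the right around (417,260), with the cutters at (393,265). Stock positions are large reel (261,172), small reel (317,176) near the kettle, tin (258,219), tape (249,267), cell (328,222) and capacitor (326,265).

```bash
cat > h.py <<'E'
import numpy as np,cv2
from scipy.spatial.transform import Rotation as R
from station import readout,cams,sign_off
def ray(c,uv,z):
    K=np.array(c['intrinsics']);d=R.from_quat(c['rotation']).apply(np.linalg.inv(K)@[uv[0],uv[1],1.]);e=np.array(c['eye'])
    return e+d*(z-e[2])/d[2]
def proj(c,p):
    q=R.from_quat(c['rotation']).inv().apply(np.array(p)-c['eye']);q=np.array(c['intrinsics'])@q;return q[:2]/q[2]
def blobs(m,roi,amin=20):
    x0,y0,x1,y1=roi;n,l,s,c=cv2.connectedComponentsWithStats(m[y0:y1,x0:x1].astype(np.uint8))
    return [(c[i]+[x0,y0],s[i,4],s[i,2:4],cv2.minAreaRect(np.argwhere(l==i)[:,::-1].astype(np.float32))) for i in range(1,n) if s[i,4]>=amin]
E
python3 - <<'E'
from h import *
c=cams.snapshot("top");im=c['pixels'];hsv=cv2.cvtColor(im,cv2.COLOR_RGB2HSV).astype(int);H,S,V=hsv[...,0],hsv[...,1],hsv[...,2]
dark=im.max(2)<50
for nm,roi in(("supply",(132,176,218,282)),("solder",(368,205,466,316))):
    for b in blobs(dark,roi,60): print(nm,b[0].round(1),b[1],b[2],'rect',np.round(b[3][1],1),round(b[3][2],1),ray(c,b[0],.003).round(4))
g=(S<50)&(V>60)&(V<190)
for nm,roi in(("supply",(132,176,218,282)),("solder",(365,205,468,318))):
    for b in blobs(g,roi,500): print(nm,'grey',b[0].round(1),b[1],b[3],ray(c,b[3][0],.01).round(4))
# stock: not-wood
st={'large':(240,155,282,192,.034),'small':(300,160,336,195,.028),'tin':(240,202,278,236,.022),'tape':(232,250,268,284,.019),'cell':(315,205,345,240,.007),'cap':(312,253,340,277,.034)}
for k,v in st.items():
    roi=v[:4]; wood=(H>=5)&(H<=17)&(S>60)
    m=~wood if k!='tin' else (S>190)
    for b in blobs(m,roi,30): print(k,b[0].round(1),b[1],b[3],ray(c,b[3][0],v[4]).round(4))
t=cv2.resize(im[150:290,130:350,::-1],None,fx=3.6,fy=3.6,interpolation=cv2.INTER_CUBIC);cv2.imwrite('pics/crop1.png',t)
for p in([.4,0,0],[.4,.1,0]):print(proj(c,p))
E
```

```text
supply [152.7 215.8] 552 [27 36] rect [35. 25.] 87.6 [0.5396 0.3549 0.003 ]
supply [193.1 206.9] 445 [23 22] rect [21. 22.] 90.0 [0.5625 0.258  0.003 ]
supply [191. 249.] 240 [11 25] rect [ 9.5 24.5] 3.4 [0.4607 0.2592 0.003 ]
supply [153.7 255.6] 141 [13 13] rect [12. 12.] 90.0 [0.4439 0.3479 0.003 ]
solder [425.3 236.1] 707 [32 32] rect [27.6 26.6] 77.5 [ 0.4989 -0.2988  0.003 ]
solder [397.  244.1] 123 [13 32] rect [31.8  6.7] 78.3 [ 0.4788 -0.2313  0.003 ]
solder [382.7 247. ] 149 [ 9 33] rect [32.  8.] 90.0 [ 0.4716 -0.1972  0.003 ]
solder [397.  279.2] 355 [23 40] rect [38.5 20.4] 77.5 [ 0.3961 -0.2298  0.003 ]
solder [435.1 279.3] 412 [23 23] rect [22. 22.] 90.0 [ 0.397 -0.319  0.003]
supply grey [175.6 233.2] 4785 ((41.23243713378906, 52.30891418457031), (73.46370697021484, 101.12255859375), 2.563770055770874) [0.952  0.6565 0.01  ]
solder grey [417.4 262.1] 4717 ((50.25049591064453, 56.10215377807617), (104.56082153320312, 75.26252746582031), 77.19573211669922) [0.9421 0.6327 0.01  ]
large [261.  172.3] 442 ((21.0, 17.5), (23.0, 22.0), 90.0) [1.0323 0.7026 0.034 ]
small [316.1 175.5] 250 ((16.0, 15.5), (17.0, 16.0), 90.0) [1.041  0.7192 0.028 ]
cell [327.8 222.1] 126 ((12.882354736328125, 17.02941131591797), (20.858062744140625, 6.5484619140625), 75.96376037597656) [1.0486 0.739  0.007 ]
cap [325.5 262.7] 72 ((13.250001907348633, 9.750000953674316), (8.485280990600586, 9.192388534545898), 45.0) [1.053 0.724 0.034]
[299.35453828 276.18176918]
[257.1609807  275.59130352]
```

View pics/crop1.png

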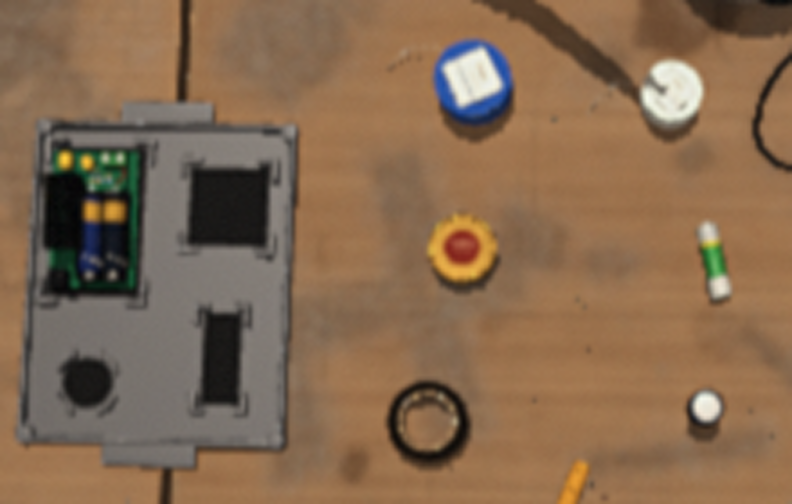

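```bash
python3 - <<'E'
from h import *
c=cams.snapshot("top");s=cams.snapshot("scene");im=s['pixels'][:,:,::-1].copy()
g=lambda u,v:((u+.5)/3.6-.5+130,(v+.5)/3.6-.5+150)
P={'large':(g(473,78),.034),'small':(g(671,91),.028),'tin':(g(463,247),.022),'cell':(g(714.5,261),.01),'cap':(g(706,406),.034),'tape':(g(428,421),.019)}
a=ray(c,g(707,226),.01);b=ray(c,g(721,297),.01);print('cell yaw',np.degrees(np.arctan2(*(a-b)[[1,0]])),np.linalg.norm(a-b))
big=cv2.resize(im[90:410,160:400],None,fx=1,fy=1)
big=cv2.resize(im[125:405,165:385],None,fx=2.1,fy=2.1,interpolation=cv2.INTER_CUBIC)
D={k:ray(c,*v) for k,v in P.items()}
D.update(n_small=[.5625,.258,.003],n_cell=[.4607,.2592,.003],n_cap=[.4439,.3479,.003],n_large=[.4989,-.2988,.003],n_tin=[.397,-.319,.003])
for k,p in D.items():
    q=proj(s,p);print(k,np.round(p,4),q.round(1));q=((q-[165,125]+.5)*2.1).astype(int)
    cv2.drawMarker(big,tuple(map(int,q)),(255,0,255),cv2.MARKER_CROSS,9,1)
cv2.imwrite('pics/chk.png',big)
E
```

```text
cell yaw 11.107637179909686 0.04816758192124164
large [0.6452 0.0939 0.034 ] [302.8 184.4]
small [ 0.6392 -0.0369  0.028 ] [328.8 220. ]
tin [0.5342 0.0989 0.022 ] [261.9 200.8]
cell [ 0.5286 -0.0671  0.01  ] [293.1 250.7]
cap [ 0.4316 -0.0598  0.034 ] [251.8 256.8]
tape [0.4202 0.1195 0.019 ] [215.  211.7]
n_small [0.5625 0.258  0.003 ] [245. 167.]
n_cell [0.4607 0.2592 0.003 ] [209.4 178.1]
n_cap [0.4439 0.3479 0.003 ] [191.3 161.3]
n_large [ 0.4989 -0.2988  0.003 ] [338.7 339.8]
n_tin [ 0.397 -0.319  0.003] [297.2 371.7]
```

View pics/chk.png

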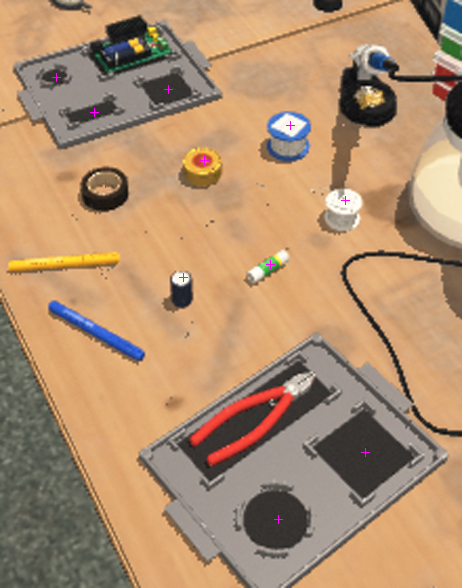

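{"op": "send_rows", "data": {"commands": "85 0 0 0 -1;85 0 0 0 -1;85 0 0 0 -1;85 0 0 0 -1;85 0 0 0 -1;85 0 0 0 -1;85 -.34 -1 0 0;85 -.34 -1 0 0;85 -.34 -1 0 0;85 -.34 -1 0 0;85 -.34 -1 0 0;85 -.34 -1 0 0;85 -.34 -1 0 0;85 -.34 -1 0 0;85 -.34 -1 0 0;85 -.34 -1 0 0;85 -.34 -1 0 0;85 -.34 -1 0 0;85 -.34 -1 0 0;85 -.34 -1 0 0", "grip_force": 40}}

```text
t: 1.92
tcp_pos: [0.287, 0.352, 0.2394]
tool_rot: [-0.097, 0.995, 0.0, 0.0]
force: [0.3, 0.2, 0.5]
finger_gap: 0.994
gripper_force: 0.0
```

{"op": "send_rows", "data": {"commands": "85 -.34 -1 0 0;85 -.34 -1 .2 0;85 -.34 -1 .2 0;85 -.34 -1 .2 0;85 -.34 -1 .2 0;85 -.34 -1 .2 0;85 -.34 -1 .2 0;85 -.34 -1 .2 0;85 -.34 -1 .2 0;85 -.34 -1 .2 0;85 -.34 -1 .4 0;85 -.34 -1 .4 0;85 -.34 -1 .4 0;85 -.34 -1 .4 0;60 -.34 -1 .4 0;60 -.34 -1 .4 0;60 -.34 -1 .4 0;60 -.34 -1 .4 0;60 -.34 -1 .4 0;60 -.34 -1 .4 0"}}

```text
t: 3.58
tcp_pos: [0.4979, -0.0144, 0.1229]
tool_rot: [-0.097, 0.995, -0.0, 0.0]
force: [0.3, 0.4, -0.2]
finger_gap: 0.703
gripper_force: 0.0
```

```bash
cat >> h.py <<'E'
def go(x,y,z,yaw):
    s=readout.sense();r=R.from_quat(s['tool_rot']).as_matrix();cur=np.degrees(np.arctan2(r[1,0],r[0,0]))
    spin=-((yaw-cur+180)%360-180)
    d=np.array([x,y,z])-s['tcp_pos'];f=lambda a:np.array([[np.cos(a),np.sin(a),0],[np.sin(a),-np.cos(a),0],[0,0,-1]]).T
    print('t',round(s['t'],2),'tcp',np.round(s['tcp_pos'],4),'yaw',round(cur,1),'F',np.round(s['force'],1),'gap',round(s['finger_gap']*85.4,1),'gf',s['gripper_force'])
    for n,a in(('cur',cur),('tgt',yaw)):print(n,'axes units',(f(np.radians(a))@d/.02).round(2),'spin',round(spin/4,2))
E
python3 -c "
from h import *
go(.5286,-.0671,.011,191.1)"
```

```text
t 3.58 tcp [ 0.4979 -0.0144  0.1229] yaw -168.9 F [ 0.3  0.4 -0.2] gap 60.0 gf 0.0
cur axes units [-1.   -2.88  5.6 ] spin 0.0
tgt axes units [-1.   -2.88  5.6 ] spin 0.0
```

{"op": "send_rows", "data": {"commands": "40 -.5 -1 0 0;40 -.5 -1 .4 0;40 0 -.88 1 0;40 0 0 1 0;40 0 0 1 0;40 0 0 1 0;40 0 0 .6 0;40 0 0 .3 0;40 0 0 .3 0;40 0 0 0 0;10 0 0 0 0;10 0 0 0 0;10 0 0 0 0;10 0 0 0 0;10 0 0 0 0;10 0 0 0 0", "grip_force": 40}}

```text
t: 4.92
tcp_pos: [0.5287, -0.0662, 0.0122]
tool_rot: [-0.097, 0.995, -0.0, 0.001]
force: [0.7, -0.3, 6.2]
finger_gap: 0.122
gripper_force: 15.6
```

```bash
python3 -c "
from h import *
go(.4607,.2592,.015,179.2)"
```

```text
t 4.92 tcp [ 0.5287 -0.0662  0.0122] yaw -168.9 F [ 0.7 -0.3  6.2] gap 10.4 gf 15.558722913265228
cur axes units [ 0.2  16.62 -0.14] spin 2.98
tgt axes units [ 3.63 16.22 -0.14] spin 2.98
```

{"op": "send_rows", "data": {"commands": "0 0 0 0 0;0 0 0 0 0;0 0 0 0 0;0 0 0 0 0", "grip_force": 40}}

```text
t: 5.25
tcp_pos: [0.5287, -0.0662, 0.0123]
tool_rot: [-0.097, 0.995, -0.0, 0.001]
force: [-0.1, 0.5, 6.2]
finger_gap: 0.115
gripper_force: 41.0
```

```bash
python3 - <<'E'
from h import *
go(.4607,.2592,.015,179.2)
s=cams.snapshot("scene");im=s['pixels'][210:290,250:350,::-1];cv2.imwrite('pics/cellgrip.png',cv2.resize(im,None,fx=6,fy=6,interpolation=cv2.INTER_CUBIC))
E
```

```text
t 5.25 tcp [ 0.5287 -0.0662  0.0123] yaw -168.9 F [-0.1  0.5  6.2] gap 9.8 gf 40.989845395088196
cur axes units [ 0.2  16.62 -0.13] spin 2.98
tgt axes units [ 3.63 16.22 -0.13] spin 2.98
```

View pics/cellgrip.png

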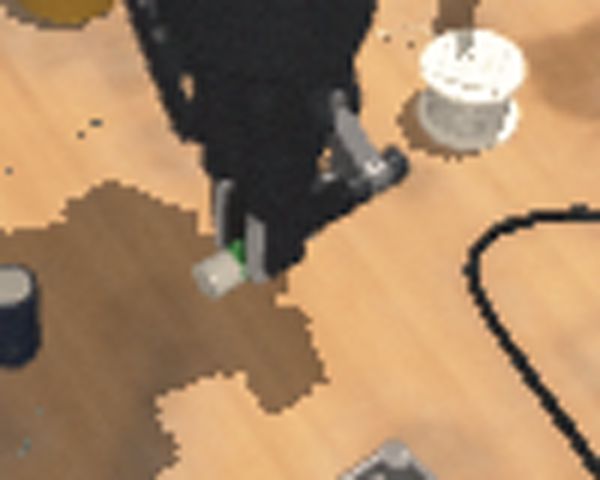

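The crop shows the cell held between the pads, with its white end at (218,272) sticking out, and the pads closed over its green middle.

{"op": "send_rows", "data": {"commands": "0 0 0 -.5 0;0 0 0 -1 0;0 0 0 -1 1;0 0 0 -1 1;0 0 0 -1 .98;0 .3 1 0 0;0 .3 1 0 0;0 .3 1 0 0;0 .3 1 0 0;0 .3 1 0 0;0 .3 1 0 0;0 .3 1 0 0;0 .3 1 0 0;0 .3 1 0 0;0 .3 1 0 0;0 .3 1 0 0;0 .3 1 0 0"}}

```text
t: 6.72
tcp_pos: [0.4588, 0.1758, 0.1017]
tool_rot: [0.007, 1.0, -0.0, -0.0]
force: [0.7, 0.7, -0.4]
finger_gap: 0.112
gripper_force: 40.1
```

```bash
python3 -c "
from h import *
go(.4607,.2592,.015,179.2)"
```

```text
t 6.72 tcp [0.4588 0.1758 0.1017] yaw 179.2 F [ 0.7  0.7 -0.4] gap 9.6 gf 40.11134147644043
cur axes units [-0.04  4.17  4.34] spin -0.0
tgt axes units [-0.04  4.17  4.34] spin -0.0
```

{"op": "send_rows", "data": {"commands": "0 0 1 0 0;0 0 1 0 0;0 0 1 0 0;0 -.04 1 1 0;0 0 .17 1 0;0 0 0 1 0;0 0 0 .6 0;0 0 0 .4 0;0 0 0 .26 0;0 0 0 0 0;32 0 0 0 0;32 0 0 0 0;32 0 0 0 0;32 0 0 -.5 0;40 0 0 -1 0;50 0 0 -1 0;50 0 0 -1 0;50 0 0 -.7 0"}}

```text
t: 8.22
tcp_pos: [0.462, 0.2585, 0.1027]
tool_rot: [0.007, 1.0, 0.0, 0.001]
force: [0.1, 0.5, 0.7]
finger_gap: 0.586
gripper_force: 0.0
```

```bash
python3 -c "
from h import *
go(.4316,-.0598,.020,179.2)"
```

```text
t 8.22 tcp [0.462  0.2585 0.1027] yaw 179.2 F [0.1 0.5 0.7] gap 50.1 gf 0.0
cur axes units [  1.29 -15.93   4.13] spin -0.0
tgt axes units [  1.3  -15.93   4.13] spin -0.0
```

{"op": "send_rows", "data": {"commands": "50 .08 -1 0 0;50 .08 -1 0 0;50 .08 -1 0 0;50 .08 -1 0 0;50 .08 -1 0 0;50 .08 -1 0 0;50 .08 -1 0 0;50 .08 -1 0 0;50 .08 -1 0 0;50 .08 -1 0 0;50 .08 -1 0 0;50 .08 -1 0 0;50 .08 -1 0 0;50 .08 -1 0 0;50 .08 -1 0 0;50 .09 -.93 0 0;50 0 0 .2 0;50 0 0 0 0"}}

```text
t: 9.72
tcp_pos: [0.4311, -0.0605, 0.0964]
tool_rot: [0.008, 1.0, -0.0, 0.0]
force: [-0.5, -0.1, 0.3]
finger_gap: 0.584
gripper_force: 0.0
```

```bash
python3 - <<'E'
from h import *
go(.4316,-.0598,.020,179.2)
c=cams.snapshot("top");cv2.imwrite('pics/t2.png',cv2.resize(c['pixels'][170:290,130:350,::-1],None,fx=3.6,fy=3.6,interpolation=cv2.INTER_CUBIC))
E
```

```text
t 9.72 tcp [ 0.4311 -0.0605  0.0964] yaw 179.1 F [-0.5 -0.1  0.3] gap 49.9 gf 0.0
cur axes units [-0.02  0.04  3.82] spin -0.04
tgt axes units [-0.02  0.04  3.82] spin -0.04
```

View pics/t2.png

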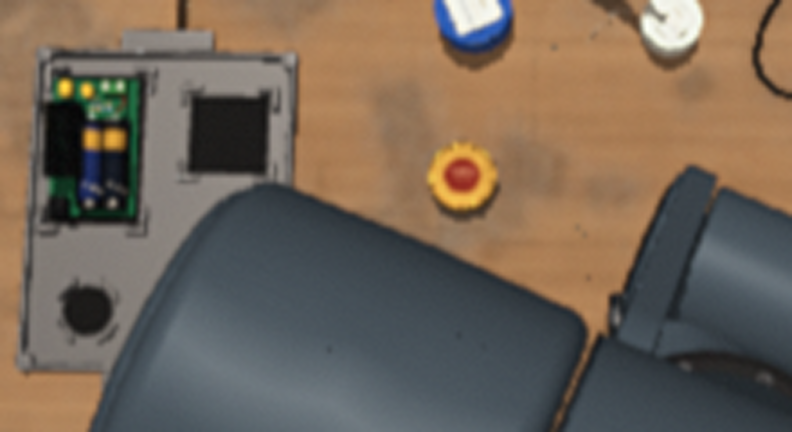

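The arm hides the cell nest in this view; the tin (463,175) and the two reels are untouched. I'll check the cell later.

{"op": "send_rows", "data": {"commands": "50 0 0 1 0;50 0 0 1 0;45 0 0 1 0;45 0 0 .5 0;45 0 0 .32 0;45 0 0 0 0;10 0 0 0 0;10 0 0 0 0;10 0 0 0 0;10 0 0 0 0;10 0 0 0 0;10 0 0 0 0;10 0 0 -.3 0;10 0 0 -1 0;10 0 0 -1 0;10 0 0 -1 0;10 0 0 -1 0;10 0 0 -.5 0;10 0 0 0 0"}}

```text
t: 11.35
tcp_pos: [0.4323, -0.0605, 0.118]
tool_rot: [0.007, 1.0, -0.001, 0.002]
force: [0.4, 0.7, 0.1]
finger_gap: 0.241
gripper_force: 39.2
```

```bash
python3 - <<'E'
from h import *
go(.4439,.3479,.025,179.2)
E
```

```text
t 11.35 tcp [ 0.4323 -0.0605  0.118 ] yaw 179.2 F [0.4 0.7 0.1] gap 20.6 gf 39.16657090187073
cur axes units [-0.3  20.42  4.65] spin 0.0
tgt axes units [-0.3  20.42  4.65] spin 0.0
```

{"op": "send_rows", "data": {"commands": "10 -.015 1 0 0;10 -.015 1 0 0;10 -.015 1 0 0;10 -.015 1 0 0;10 -.015 1 0 0;10 -.015 1 0 0;10 -.015 1 0 0;10 -.015 1 0 0;10 -.015 1 0 0;10 -.015 1 0 0;10 -.015 1 0 0;10 -.015 1 0 0;10 -.015 1 0 0;10 -.015 1 0 0;10 -.015 1 0 0;10 -.015 1 0 0;10 -.015 1 0 0;10 -.015 1 0 0;10 -.015 1 0 0;10 0 1 0 0"}}

```text
t: 13.02
tcp_pos: [0.4417, 0.3406, 0.1147]
tool_rot: [0.007, 1.0, -0.001, -0.001]
force: [0.2, 0.0, -0.6]
finger_gap: 0.241
gripper_force: 39.2
```

{"op": "send_rows", "data": {"commands": "10 0 .42 .5 0;10 0 0 1 0;10 0 0 1 0;10 0 0 1 0;10 0 0 .5 0;10 0 0 .3 0;10 0 0 .2 0;10 0 0 0 0"}}

```text
t: 13.68
tcp_pos: [0.4423, 0.348, 0.025]
tool_rot: [0.007, 1.0, -0.0, -0.001]
force: [-0.3, -0.6, -0.1]
finger_gap: 0.237
gripper_force: 39.2
```

```bash
python3 - <<'E'
from h import *
go(.4439,.3479,.024,179.2)
s=cams.snapshot("scene");im=s['pixels'][120:210,150:290,::-1];cv2.imwrite('pics/cap.png',cv2.resize(im,None,fx=5,fy=5,interpolation=cv2.INTER_CUBIC))
E
```

```text
t 13.68 tcp [0.4423 0.348  0.025 ] yaw 179.2 F [-0.3 -0.6 -0.1] gap 20.2 gf 39.20185625553131
cur axes units [-0.08 -0.    0.05] spin -0.0
tgt axes units [-0.08 -0.    0.05] spin -0.0
```

View pics/cap.png

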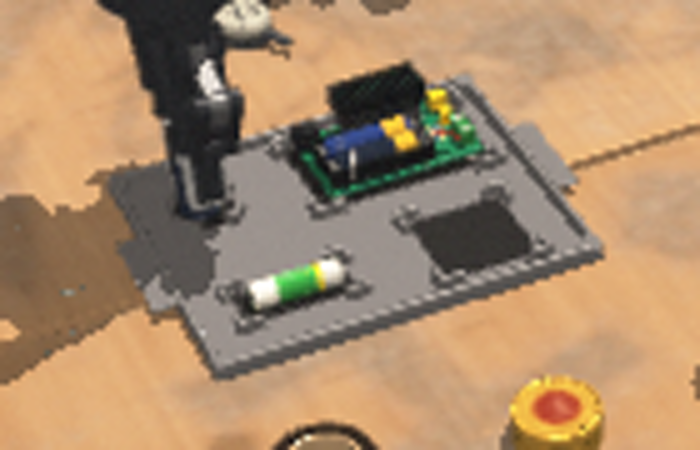

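The cell lies centred and straight in its nest at (297,285), and the fingers stand over the capacitor nest at (205,205).

{"op": "send_rows", "data": {"commands": "10 -.06 0 .07 0;10 0 0 0 0;30 0 0 0 0;32 0 0 0 0;34 0 0 0 0;34 0 0 -.3 0;34 0 0 -1 0;34 0 0 -1 0;34 0 0 -1 0;50 0 0 -1 0;70 0 0 0 0"}}

```text
t: 14.65
tcp_pos: [0.4459, 0.3497, 0.1144]
tool_rot: [0.007, 1.0, 0.002, 0.004]
force: [1.0, 0.3, 0.5]
finger_gap: 0.666
gripper_force: 0.0
```

```bash
python3 - <<'E'
from h import *
go(.6392,-.0369,.012,179.2)
E
```

```text
t 14.65 tcp [0.4459 0.3497 0.1144] yaw 179.2 F [1.  0.3 0.5] gap 56.9 gf 0.0
cur axes units [ -9.93 -19.2    5.12] spin 0.0
tgt axes units [ -9.93 -19.19   5.12] spin 0.0
```

{"op": "send_rows", "data": {"commands": "62 -.5 -1 0 0;62 -.5 -1 0 0;62 -.5 -1 0 0;62 -.5 -1 0 0;62 -.5 -1 0 0;62 -.5 -1 0 0;62 -.5 -1 0 0;62 -.5 -1 0 0;62 -.5 -1 0 0;62 -.5 -1 0 0;62 -.5 -1 0 0;62 -.5 -1 0 0;62 -.5 -1 0 0;62 -.5 -1 0 0;62 -.5 -1 0 0;62 -.5 -1 0 0;62 -.5 -1 0 0;62 -.5 -1 0 0;62 -.5 -1 0 0;62 -.4 -.2 0 0"}}

```text
t: 16.32
tcp_pos: [0.6371, -0.0416, 0.1099]
tool_rot: [0.008, 1.0, -0.001, 0.0]
force: [-0.1, 1.7, 0.7]
finger_gap: 0.722
gripper_force: 0.0
```

```bash
python3 - <<'E'
from h import *
go(.6392,-.0369,.012,179.2)
s=cams.snapshot("scene");im=s['pixels'][100:270,150:430,::-1];cv2.imwrite('pics/sr.png',cv2.resize(im,None,fx=2.8,fy=2.8,interpolation=cv2.INTER_CUBIC))
E
```

```text
t 16.32 tcp [ 0.6371 -0.0416  0.1099] yaw 179.0 F [-0.1  1.7  0.7] gap 61.7 gf 0.0
cur axes units [-0.1   0.23  4.9 ] spin -0.04
tgt axes units [-0.1   0.23  4.9 ] spin -0.04
```

View pics/sr.png

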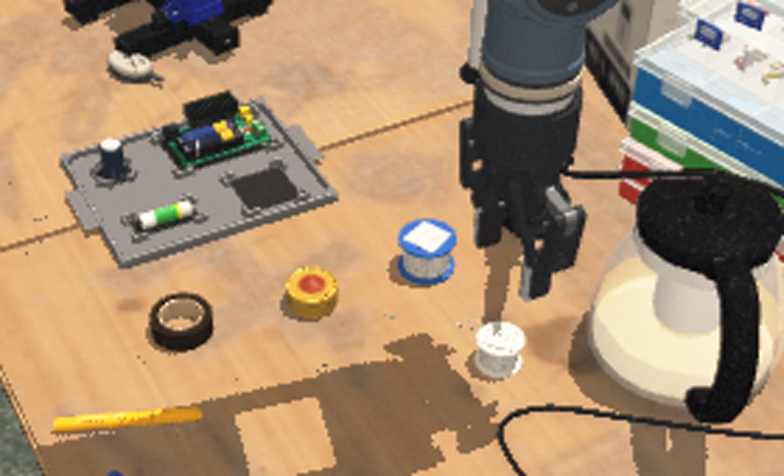

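The capacitor stands in its nest at (110,160) and the cell at (165,213). The gripper hangs over the small reel at (498,350), clear of the kettle.

{"op": "send_rows", "data": {"commands": "62 0 0 0 0;62 0 0 1 0;62 0 0 1 0"}}

```text
t: 16.62
tcp_pos: [0.6364, -0.0369, 0.071]
tool_rot: [0.006, 1.0, 0.0, 0.001]
force: [-0.2, 0.3, 0.1]
finger_gap: 0.723
gripper_force: 0.0
```

```bash
python3 - <<'E'
from h import *
go(.6392,-.0369,.012,179.2)
E
```

```text
t 16.62 tcp [ 0.6364 -0.0369  0.071 ] yaw 179.3 F [-0.2  0.3  0.1] gap 61.8 gf 0.0
cur axes units [-0.14  0.    2.95] spin 0.02
tgt axes units [-0.14  0.    2.95] spin 0.02
```

{"op": "send_rows", "data": {"commands": "62 -.13 0 .8 0;62 0 0 1 0;60 0 0 .6 0;60 0 0 .3 0;60 0 0 .25 0;60 0 0 0 0;25 0 0 0 0;25 0 0 0 0;25 0 0 0 0;25 0 0 0 0;25 0 0 0 0;25 0 0 0 0;25 0 0 -.3 0;25 0 0 -1 0;25 0 0 -1 0;25 0 0 -1 0;25 0 0 -1 0;25 0 0 -.3 0;25 0 0 0 0"}}

```text
t: 18.2
tcp_pos: [0.64, -0.0387, 0.1051]
tool_rot: [0.007, 1.0, -0.0, 0.002]
force: [-0.3, -0.4, -1.0]
finger_gap: 0.449
gripper_force: 40.4
```

```bash
python3 - <<'E'
from h import *
go(.5625,.258,.016,179.2)
E
```

```text
t 18.2 tcp [ 0.64   -0.0387  0.1051] yaw 179.2 F [-0.3 -0.4 -1. ] gap 38.3 gf 40.413184091448784
cur axes units [ 4.08 14.78  4.46] spin 0.0
tgt axes units [ 4.08 14.78  4.46] spin 0.0
```

{"op": "send_rows", "data": {"commands": "25 .28 1 0 0;25 .28 1 0 0;25 .28 1 0 0;25 .28 1 0 0;25 .28 1 0 0;25 .28 1 0 0;25 .28 1 0 0;25 .28 1 0 0;25 .28 1 0 0;25 .28 1 0 0;25 .28 1 0 0;25 .28 1 0 0;25 .28 1 0 0;25 .28 1 0 0;25 .16 .78 0 0;25 0 0 .5 0;25 0 0 1 0;25 0 0 .5 0;25 0 0 0 0"}}

```text
t: 19.78
tcp_pos: [0.5586, 0.2569, 0.0593]
tool_rot: [0.007, 1.0, -0.001, -0.004]
force: [-1.0, 0.5, -0.6]
finger_gap: 0.446
gripper_force: 40.4
```

```bash
python3 - <<'E'
from h import *
go(.5625,.258,.016,179.2)
E
```

```text
t 19.78 tcp [0.5586 0.2569 0.0593] yaw 179.2 F [-1.   0.5 -0.6] gap 38.1 gf 40.42029985925183
cur axes units [-0.19  0.06  2.17] spin -0.01
tgt axes units [-0.19  0.06  2.17] spin -0.01
```

{"op": "send_rows", "data": {"commands": "25 -.15 0 .5 0;25 0 0 .8 0;25 0 0 .5 0;25 0 0 .25 0;25 0 0 .1 0;25 0 0 0 0;50 0 0 0 0;50 0 0 0 0;52 0 0 0 0;52 0 0 -.3 0;52 0 0 -1 0;52 0 0 -1 0;60 0 0 -1 0;70 0 0 -1 0;70 0 0 0 0"}}

```text
t: 21.03
tcp_pos: [0.5674, 0.2592, 0.1113]
tool_rot: [0.007, 1.0, 0.001, 0.004]
force: [0.5, -0.1, 0.7]
finger_gap: 0.822
gripper_force: 0.0
```

```bash
python3 - <<'E'
from h import *
go(.6452,.0939,.012,179.2)
E
```

```text
t 21.03 tcp [0.5674 0.2592 0.1113] yaw 179.2 F [ 0.5 -0.1  0.7] gap 70.2 gf 0.0
cur axes units [-4.   -8.21  4.96] spin 0.0
tgt axes units [-4.01 -8.21  4.96] spin 0.0
```

{"op": "send_rows", "data": {"commands": "74 -.48 -1 0 0;74 -.48 -1 0 0;74 -.48 -1 0 0;74 -.48 -1 0 0;74 -.48 -1 0 0;74 -.48 -1 0 0;74 -.48 -1 0 0;74 -.48 -1 0 0;74 -.2 -.2 .5 0;74 0 0 1 0;74 0 0 .4 0;74 0 0 0 0"}}

```text
t: 22.03
tcp_pos: [0.6401, 0.0937, 0.0651]
tool_rot: [0.007, 1.0, 0.0, -0.004]
force: [-0.7, 1.2, 0.3]
finger_gap: 0.864
gripper_force: 0.0
```

```bash
python3 - <<'E'
from h import *
go(.6452,.0939,.013,179.2)
E
```

```text
t 22.03 tcp [0.6401 0.0937 0.0651] yaw 179.2 F [-0.7  1.2  0.3] gap 73.8 gf 0.0
cur axes units [-0.26  0.01  2.61] spin 0.0
tgt axes units [-0.26  0.01  2.61] spin 0.0
```

{"op": "send_rows", "data": {"commands": "74 -.18 0 .8 0;74 0 0 1 0;74 0 0 .5 0;74 0 0 .3 0;74 0 0 0 0;35 0 0 0 0;35 0 0 0 0;35 0 0 0 0;35 0 0 0 0;35 0 0 0 0;35 0 0 0 0;35 0 0 -.3 0;35 0 0 -1 0;35 0 0 -1 0;35 0 0 -1 0;35 0 0 -1 -1;35 0 0 -.3 -1;35 0 0 0 -1;35 0 0 0 0", "grip_force": 50}}

```text
t: 23.62
tcp_pos: [0.6465, 0.093, 0.109]
tool_rot: [-0.098, 0.995, -0.0, 0.0]
force: [-0.7, -0.4, -1.9]
finger_gap: 0.589
gripper_force: 52.3
```

```bash
python3 - <<'E'
from h import *
go(.4989,-.2988,.017,191.2)
E
```

```text
t 23.62 tcp [0.6465 0.093  0.109 ] yaw -168.7 F [-0.7 -0.4 -1.9] gap 50.3 gf 52.26416362915188
cur axes units [ 11.06 -17.77   4.6 ] spin 0.02
tgt axes units [ 11.04 -17.78   4.6 ] spin 0.02
```

{"op": "send_rows", "data": {"commands": "35 .9 -1 0 0;35 .9 -1 0 0;35 .9 -1 0 0;35 .9 -1 0 0;35 .7 -1 0 0;35 .7 -1 0 0;35 .7 -1 0 0;35 .7 -1 0 0;35 .6 -1 0 0;35 .6 -1 0 0;35 .6 -1 0 0;35 .6 -1 0 0;35 .5 -1 0 0;35 .5 -1 0 0;35 .5 -1 0 0;35 .5 -1 0 0;35 .4 -1 0 0;35 .24 -.78 0 0;35 0 0 0 0;35 0 0 0 0"}}

```text
t: 25.28
tcp_pos: [0.4909, -0.3006, 0.1079]
tool_rot: [-0.096, 0.995, 0.0, -0.0]
force: [-0.8, 0.1, -2.6]
finger_gap: 0.587
gripper_force: 52.3
```

```bash
python3 - <<'E'
from h import *
go(.4989,-.2988,.017,191.2)
E
```

```text
t 25.28 tcp [ 0.4909 -0.3006  0.1079] yaw -169.0 F [-0.8  0.1 -2.6] gap 50.1 gf 52.34064703225158
cur axes units [-0.41  0.01  4.55] spin -0.04
tgt axes units [-0.41  0.01  4.55] spin -0.04
```

{"op": "send_rows", "data": {"commands": "35 -.35 0 .5 0;35 0 0 1 0;35 0 0 1 0;35 0 0 .8 0;35 0 0 0 0;35 0 0 0 0"}}

```text
t: 25.78
tcp_pos: [0.4978, -0.2967, 0.041]
tool_rot: [-0.098, 0.995, 0.001, -0.001]
force: [0.4, -0.9, -1.1]
finger_gap: 0.585
gripper_force: 52.4
```

```bash
python3 - <<'E'
from h import *
go(.4989,-.2988,.017,191.2)
E
```

```text
t 25.78 tcp [ 0.4978 -0.2967  0.041 ] yaw -168.7 F [ 0.4 -0.9 -1.1] gap 50.0 gf 52.36808445886709
cur axes units [-0.03 -0.11  1.2 ] spin 0.02
tgt axes units [-0.03 -0.11  1.2 ] spin 0.02
```

{"op": "send_rows", "data": {"commands": "35 0 -.05 .6 0;35 0 0 .35 0;35 0 0 .2 0;35 0 0 .05 0;35 0 0 0 0;62 0 0 0 0;62 0 0 0 0;64 0 0 0 0;64 0 0 -.3 0;64 0 0 -1 0;64 0 0 -1 0;64 0 0 -1 0;64 0 0 -1 0;64 0 0 -.3 0;66 0 0 0 0;66 0 0 0 0"}}

```text
t: 27.12
tcp_pos: [0.4981, -0.2997, 0.1101]
tool_rot: [-0.098, 0.995, 0.0, -0.0]
force: [0.4, -0.3, -0.5]
finger_gap: 0.771
gripper_force: 0.0
```

```bash
python3 - <<'E'
from h import *
go(.5342,.0989,.018,191.2)
E
```

```text
t 27.12 tcp [ 0.4981 -0.2997  0.1101] yaw -168.8 F [ 0.4 -0.3 -0.5] gap 65.8 gf 0.0
cur axes units [-5.64 19.2   4.61] spin -0.0
tgt axes units [-5.64 19.2   4.61] spin -0.0
```

{"op": "send_rows", "data": {"commands": "66 -.3 1 0 0;66 -.3 1 0 0;66 -.3 1 0 0;66 -.3 1 0 0;66 -.3 1 0 0;66 -.3 1 0 0;66 -.3 1 0 0;66 -.3 1 0 0;66 -.3 1 0 0;66 -.3 1 0 0;66 -.3 1 0 0;66 -.3 1 0 0;66 -.3 1 0 0;66 -.3 1 0 0;66 -.3 1 0 0;66 -.3 1 0 0;66 -.3 1 0 0;66 -.3 1 0 0;66 -.24 1 0 0;66 0 .2 0 0"}}

```text
t: 28.78
tcp_pos: [0.5332, 0.1014, 0.1087]
tool_rot: [-0.099, 0.995, 0.001, -0.001]
force: [-0.0, -0.1, -0.2]
finger_gap: 0.775
gripper_force: 0.0
```

{"op": "send_rows", "data": {"commands": "66 0 0 1 0;66 0 0 1 0;66 0 0 0 0;66 0 0 0 0;66 0 0 0 0"}}

```text
t: 29.2
tcp_pos: [0.5342, 0.0983, 0.0701]
tool_rot: [-0.097, 0.995, 0.0, -0.0]
force: [0.8, -0.5, 0.1]
finger_gap: 0.775
gripper_force: 0.0
```

```bash
python3 - <<'E'
from h import *
go(.5342,.0989,.018,191.2)
s=cams.snapshot("scene");im=s['pixels'][120:420,150:400,::-1];cv2.imwrite('pics/tin.png',cv2.resize(im,None,fx=2,fy=2,interpolation=cv2.INTER_CUBIC))
E
```

```text
t 29.2 tcp [0.5342 0.0983 0.0701] yaw -168.8 F [ 0.8 -0.5  0.1] gap 66.2 gf 0.0
cur axes units [-0.01  0.03  2.61] spin -0.01
tgt axes units [-0.01  0.03  2.61] spin -0.01
```

View pics/tin.png

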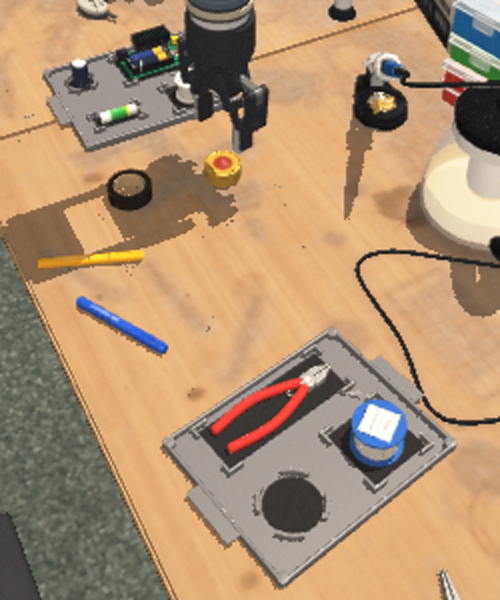

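The large reel stands in its nest at (378,432) with the cutters untouched. The gripper is over the tin at (222,168).

{"op": "send_rows", "data": {"commands": "64 0 0 .8 0;64 0 0 1 0;64 0 0 .5 0;64 0 0 .3 0;64 0 0 0 0;30 0 0 0 0;30 0 0 0 0;30 0 0 0 0;30 0 0 0 0;30 0 0 0 0;30 0 0 0 0;30 0 0 -.3 0;30 0 0 -1 0;30 0 0 -1 0;30 0 0 -1 0;30 0 0 -1 0;30 0 0 -.3 0;30 0 0 0 0", "grip_force": 45}}

```text
t: 30.75
tcp_pos: [0.5355, 0.0989, 0.1121]
tool_rot: [-0.098, 0.995, -0.0, 0.002]
force: [1.1, 0.6, -0.2]
finger_gap: 0.495
gripper_force: 45.8
```

```bash
python3 - <<'E'
from h import *
go(.397,-.319,.022,191.2)
E
```

```text
t 30.75 tcp [0.5355 0.0989 0.1121] yaw -168.8 F [ 1.1  0.6 -0.2] gap 42.3 gf 45.79601955418184
cur axes units [ 10.86 -19.15   4.51] spin 0.0
tgt axes units [ 10.85 -19.15   4.51] spin 0.0
```

{"op": "send_rows", "data": {"commands": "30 .57 -1 0 0;30 .57 -1 0 0;30 .57 -1 0 0;30 .57 -1 0 0;30 .57 -1 0 0;30 .57 -1 0 0;30 .57 -1 0 0;30 .57 -1 0 0;30 .57 -1 0 0;30 .57 -1 0 0;30 .57 -1 0 0;30 .57 -1 0 0;30 .57 -1 0 0;30 .57 -1 0 0;30 .57 -1 0 0;30 .57 -1 0 0;30 .57 -1 0 0;30 .57 -1 0 0;30 .57 -1 0 0;30 0 -.15 0 0"}}

```text
t: 32.42
tcp_pos: [0.3954, -0.3225, 0.1093]
tool_rot: [-0.096, 0.995, -0.001, 0.0]
force: [0.3, -0.5, -0.6]
finger_gap: 0.495
gripper_force: 45.8
```

{"op": "send_rows", "data": {"commands": "30 0 0 1 0;30 0 0 1 0;30 0 0 1 0;30 0 0 .3 0;30 0 0 0 0;30 0 0 0 0;30 0 0 0 0"}}

```text
t: 33.0
tcp_pos: [0.3966, -0.319, 0.0449]
tool_rot: [-0.098, 0.995, -0.0, 0.0]
force: [-0.1, -0.0, -0.3]
finger_gap: 0.49
gripper_force: 45.8
```

```bash
python3 - <<'E'
from h import *
go(.397,-.319,.022,191.2)
E
```

```text
t 33.0 tcp [ 0.3966 -0.319   0.0449] yaw -168.8 F [-0.1 -0.  -0.3] gap 41.9 gf 45.81947868420684
cur axes units [-0.02 -0.01  1.14] spin 0.01
tgt axes units [-0.02 -0.01  1.14] spin 0.01
```

{"op": "send_rows", "data": {"commands": "30 0 0 .6 0;30 0 0 .35 0;30 0 0 .19 0;30 0 0 0 0;30 0 0 0 0;55 0 0 0 0;55 0 0 0 0;57 0 0 0 0;57 0 0 -.3 0;57 0 0 -1 0;57 0 0 -1 0;57 0 0 -1 0;57 0 0 -1 0;57 0 0 -.3 0;66 0 0 0 0"}}

```text
t: 34.25
tcp_pos: [0.397, -0.3199, 0.1153]
tool_rot: [-0.098, 0.995, -0.002, 0.001]
force: [0.9, -0.4, -0.0]
finger_gap: 0.766
gripper_force: 0.0
```

{"op": "send_rows", "data": {"commands": "66 0 1 -.5 0;66 0 1 -.5 0;66 0 1 -.5 0;66 0 1 -.5 0;66 0 1 0 0;66 0 1 0 0;66 0 1 0 0;66 0 1 0 0;66 0 1 0 0;66 0 1 0 0;66 0 1 0 0;66 0 1 0 0;66 0 1 0 0;66 0 1 0 0;66 0 1 0 0;66 0 1 0 0;66 0 0 0 0"}}

```text
t: 35.67
tcp_pos: [0.3309, -0.0021, 0.1527]
tool_rot: [-0.099, 0.995, 0.002, -0.003]
force: [-0.9, -0.1, -0.3]
finger_gap: 0.773
gripper_force: 0.0
```

```bash
python3 - <<'E'
from h import *
s=cams.snapshot("scene");im=s['pixels'][120:420,150:400,::-1];cv2.imwrite('pics/fin.png',cv2.resize(im,None,fx=2,fy=2,interpolation=cv2.INTER_CUBIC))
c=cams.snapshot("top");cv2.imwrite('pics/fint.png',cv2.resize(c['pixels'][150:320,130:470,::-1],None,fx=2.3,fy=2.3,interpolation=cv2.INTER_CUBIC))
for k,p in dict(small=[.5625,.258,.031],cap=[.4439,.3479,.037],cell=[.4607,.2592,.01],large=[.4989,-.2988,.037],tin=[.397,-.319,.025]).items():print(k,'scene',((proj(s,p)-[150,120]+.5)*2).round(),'top',((proj(c,p)-[130,150]+.5)*2.3).round())
E
```

```text
small scene [190.  78.] top [141. 128.]
cap scene [80. 63.] top [ 47. 242.]
cell scene [119. 113.] top [140. 228.]
large scene [382. 421.] top [689. 196.]
tin scene [296. 492.] top [709. 298.]
```

View pics/fin.png

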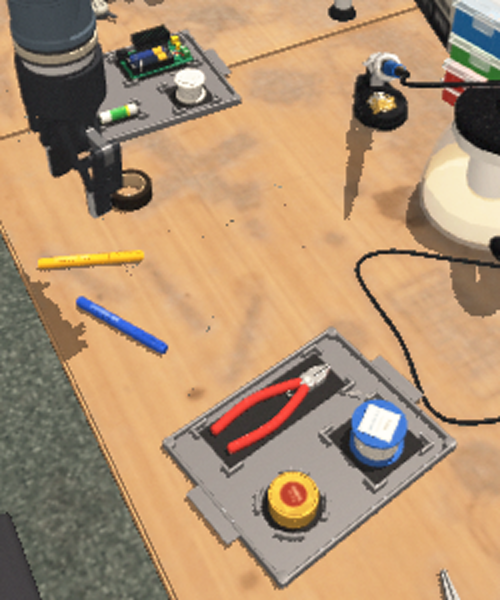

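View pics/fint.png

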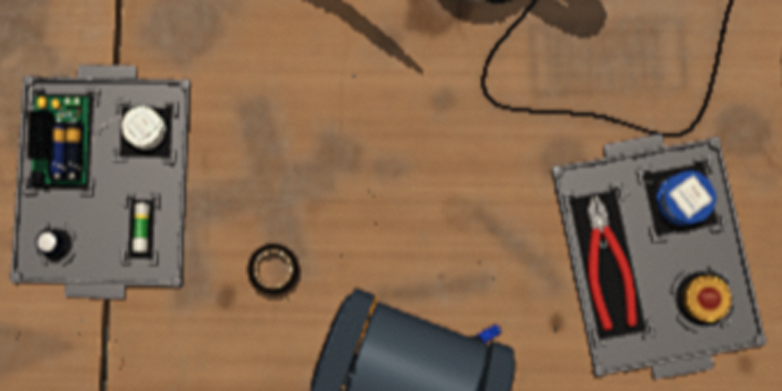

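Both views show all five items in their nests, within about 3 mm of the targets: small reel (143,128), capacitor (47,242), cell (140,228), large reel (687,197) and tin (707,298). The board, cutters and tape are where they started, and the arm is clear.

```bash
python3 -c "
from station import sign_off
print(sign_off())"
```

```text
the job is handed in; nothing more can be done
None
```

Both kits are made up and the job is handed in at about 36 s; the last pictures show all five items in their nests and the board, cutters and tape unmoved, but the hand-in returned no verdict.

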